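Restock the spares carousel and present the bin

TASK

Restock the spares carousel on the server-room bench: stand the small cooling fan upright on the floor of the carousel's open rectangular bin and let go of it, then turn the carousel until that bin faces the metal pointer on the carousel's base. Hold the turntable still there: finish with the gripper still holding it, not released. Leave the other things on the bench where they are.

Things in the scene. Friction and masses are not known exactly. Their poses are not given: they have to be found in the camera images.
- fan_center (a point): centre of the small loose cooling fan (black plastic, square frame 40 x 40 mm, 28 mm thick, about 60 g), the smaller of two such fans on the bench; it stands on edge on the bench, so the centre is 20 mm above the bench. Its x axis is the 28 mm thickness (air direction), y is along its 40 mm width, z is up
- fan: the same small fan; origin at the centre of its underside, same axes
- turntable: turning part of the carousel: white disc 300 mm across, top 45 mm above the bench, turning about a vertical axis through its origin (33 mm above the bench), either way, no end stops; friction about 0.06 N m, stays where left. x points from the axis to the open bin. Also carries three lidded round jars, up to 84 mm across and 105 mm above the bench, and the hub grip
- bin_floor (a point): centre of the inner floor of the open rectangular grey bin fixed on the turntable, 102 mm from its axis, 49 mm above the bench; inside 56 mm along x (radial) by 90 mm along y (tangential), walls 4 mm thick, rim 95 mm above the bench. x points outward from the turntable's axis, z up
- bin_front (a point): point on the rim of the turntable disc straight outside the middle of the open bin, 150 mm from the axis, 45 mm above the bench
- hub_grip (a point): centre of the black bar grip on the post at the turntable's axis: bar 64 mm long along x (towards the open bin), 16 mm thick along y, 45 mm tall, from 125 to 170 mm above the bench (this point at 147.5 mm); post below it 32 mm across. Rigidly fixed to the turntable
- front_mark (a point): the carousel's front: point of the fixed base above its aluminium pointer, 150 mm from the turntable's axis, 45 mm above the bench. The pointer is a flat tongue 30 mm wide, 10 mm thick, sticking out from under the disc, with an upright fin 32 mm high at its end, 198 mm from the axis. The bin faces front when bin_front is at this point
- big_fan: larger cooling fan, 60 x 60 x 25 mm, standing on edge; leave it alone. Origin under its centre, x along its thickness
- module: small metal plug-in module lying on the bench, 65 x 16 x 12 mm (long along its x); leave it alone. Origin under its centre
- driver: screwdriver lying on the bench; leave it alone
- drive: disk drive in a carrier, 112 x 74 x 18 mm, lying flat; leave it alone
- spray: spray can, 56 mm across, 160 mm tall; leave it alone
- tray: open steel parts tray, 120 x 90 x 30 mm; leave it alone
- psu: steel power supply block, 150 x 80 x 40 mm with a handle; leave it alone
There are look-alikes about, which are no part of the job. What is shaped like the fan but pink is not meant.

How it is judged:
By the outcome, as a careful person would: the job done as asked, in the order asked, and still so for the second after the job is handed in, while the arm keeps its last pose, push and grip.
It also fails if it takes over 72 s, if anything falls off the work surface, if the arm or the gripper's body presses on something with over 40 N, if the wrist force passes 120 N, or if a joint passes its speed limit or range.

ROBOT

A 7-joint arm with a two-finger parallel gripper is mounted at the origin on the work surface. World frame = base frame: x ahead of the robot, y to its left, z up, the work surface at z = 0. Lengths are in m, angles in rad, forces in N, time in s.
With the tool pointing down it reaches from about 0.425 to 0.925 m from the base axis. Payload 6.8 kg.
Tool frame: the origin (TCP) lies midway between the tips of the shut fingers; the grasp point (between the pads) lies 19 mm behind it; z points along the fingers, y is the line along which they close (so a half turn about z gives the same grasp; the last joint's range is limited). The gripper opens to 85 mm and grips with 20 to 120 N. Pads are 22 mm wide; open, the fingers measure 114 mm over their backs; the gripper's body (76 mm by 85 mm) begins 54 mm behind the grasp point. The pads swing forward as they close: fully open they stand 13 mm farther back than shut.
Start: joints at [1.226, 0.477, 0.022, 1.555, -0.011, 1.109, -0.083], TCP at [0.158, -0.656, 0.231] pointing down, gripper open.
Joint ranges: [-2.96, 2.96], [-0.34, 2.1], [-1.41, 1.46], [0.24, 2.44], [-1.37, 4.51], [0.17, 1.92], [-2.96, 2.96]. Speed limits (rad/s): [2.39, 2.39, 3.14, 3.14, 3.14, 3.14, 3.14].

INTERFACE

Orientations are given as a unit quaternion [x, y, z, w].
In Python, from workcell import * gives the robot as it stands.
- The arm moves only by the tool jog_arm, never from a script. Its argument "motion" is a list of rows, each a list of 4 numbers: the shift along the tool's x, y, z in units of 0.12 m (1.0 is 0.12 m), then the turn about the tool's z in units of 360 degrees (1.0 is 360 degrees). A call has exactly 5 rows; each row is the pose to reach, as a shift and turn from the pose commanded when the call began, along the tool's axes at that moment, turning the shorter way round; what a row does not reach only later rows make up. A row lasts 1/10 s, in which the tool goes at most 50 mm and 8.59 degrees, less where a joint would pass 70% of its speed; a pose out of reach is approached as far as the arm can. A call with a number of a shift or a turn outside -1 to 1 is refused whole. A call with a gripper value outside its range is refused whole. "hand" is the closure, from -1 (fully open) to 1 (shut), so that 0 is half open, set as the call begins (left out, the last holds). The fingers move at their own pace and stop on an object; "newtons" is the grip in N (left out, the last holds). Time passes only in rows, so rows that repeat a pose let the fingers close, or fill a call up. It gives the time, the measured TCP pose, the force, the opening and the grip force at its end, in the units of the state.
- observe(): the state, without advancing time (a new reading comes with each control period).
- capture(name): name is "scene" or "top" or "wrist"; returns (picture, depth): 384x512x3 uint8, red, green, blue; 384x512 float32, m along the optical axis (not along the pixel's ray), 0 where there is no reading.
- camera_params(name): a dict with "fov_y" (degrees; the focal length in pixels is half the picture's height over the tangent of half this angle, whatever the lens; pixels are square), "cx", "cy" (the principal point, pixels), "R" (3x3) and "t" (3): a world point X has camera coordinates R X + t; the wrist camera has in their place "T_tool_cam" (4x4, takes a point from camera to tool coordinates, whose origin is the TCP and whose axes are the flange's). Camera axes: x right, y down, z forward; pixel columns grow to the right and rows downward; lengths in m; the calibration is good to about 2 mm. A picture is of the moment at which its call begins: read the wrist's pose just before it. camera_params takes no time and is no camera call.
- job_done(): hands the job in; it is judged then, once.
The state is a dict: "t": time; "joints": joint angles; "qvel": joint speeds; "effort": joint torques, N m; "tool_pos": TCP position; "ee_rot": TCP orientation; "contact_force": force on the tool from outside, world axes, zero at the start; "moment": the same for the moment, N m; "opening": finger opening in m; "grasp_force": force on a finger pad.
Only numpy, scipy, OpenCV 4.12 (cv2) and the standard library are available. Lean on these libraries where they do the work, as an engineer would, in place of code of your own. Each camera call takes 0.05 s, during which the arm holds its last target. There are 200 camera calls.

## Working session

There is one attempt and no reset: what is moved stays moved. The work goes in short steps, Python scripts to look and compute and a tool call to move; the robot and the scene stay as the last step left them, time stands still between calls to the robot, and variables do not carry over. Pictures are saved under pics/ and viewed, at most 10 in all, crops included, and the job is handed in when it is done.

Besides the shell and the picture viewer there is one more tool, called after "Emit:" by a JSON object that holds its "op" and its "data". jog_arm: Moves the arm, as the interface text tells. Its arguments: {"type":"object","properties":{"motion":{"type":"array","items":{"type":"array","items":{"type":"number"}}},"hand":{"type":"number"},"newtons":{"type":"number"}},"required":["motion"]}

```bash
ls; mkdir -p pics; python3 - <<'E'
from workcell import *
import cv2,numpy as np
s=observe();print({k:np.round(v,3).tolist() for k,v in s.items()})
for n in("scene","top","wrist"):
    p,d=capture(n);cv2.imwrite(f"pics/{n}0.png",cv2.cvtColor(p,cv2.COLOR_RGB2BGR));np.save(f"pics/{n}0.npy",d)
    print(n,camera_params(n), (d>0).mean())
a=cv2.imread("pics/top0.png");cv2.imwrite("pics/top0b.png",cv2.resize(a,(800,600)))
a=cv2.imread("pics/scene0.png");cv2.imwrite("pics/scene0b.png",cv2.resize(a,(800,600)))
E
```

```text
pics
{'t': 0.0, 'joints': [1.226, 0.478, 0.022, 1.556, -0.011, 1.109, -0.083], 'qvel': [-0.0, -0.001, 0.0, -0.0, -0.0, -0.001, -0.0], 'effort': [0.0, -59.645, 1.608, -28.119, 0.012, 0.009, 0.0], 'tool_pos': [0.158, -0.656, 0.23], 'ee_rot': [0.993, 0.118, -0.0, -0.001], 'contact_force': [-0.577, 0.021, -0.22], 'moment': [-0.021, -0.036, 0.05], 'grasp_force': 0.0, 'opening': 0.085}
scene {'fov_y': 57.50290334144232, 'cx': 255.2449741270448, 'cy': 197.6549516637397, 'R': array([[ 0.40659857,  0.91345848, -0.01646846],
       [ 0.47592373, -0.2271611 , -0.84964371],
       [-0.77985525,  0.33762618, -0.52709995]]), 't': array([-0.23260347, -0.15797078,  1.49611083])} 0.9959869384765625
top {'fov_y': 42.49267135170389, 'cx': 258.22419415830336, 'cy': 188.58887078521917, 'R': array([[ 0.00964589, -0.99991371,  0.00891805],
       [-0.99737337, -0.01026087, -0.07170124],
       [ 0.07178656, -0.008203  , -0.99738628]]), 't': array([-0.01105162,  0.57276883,  1.70801416])} 0.9957631429036459
wrist {'fov_y': 61.77031306818834, 'cx': 250.70079808419425, 'cy': 192.5752946298992, 'T_tool_cam': array([[ 2.88817774e-04, -9.55260362e-01, -2.95766051e-01,
         7.62434452e-02],
       [ 9.99999922e-01,  1.95677967e-04,  3.44509947e-04,
        -2.56256378e-04],
       [-2.71221797e-04, -2.95766127e-01,  9.55260344e-01,
        -1.43618276e-01],
       [ 0.00000000e+00,  0.00000000e+00,  0.00000000e+00,
         1.00000000e+00]])} 0.9956105550130209
```

View pics/top0b.png

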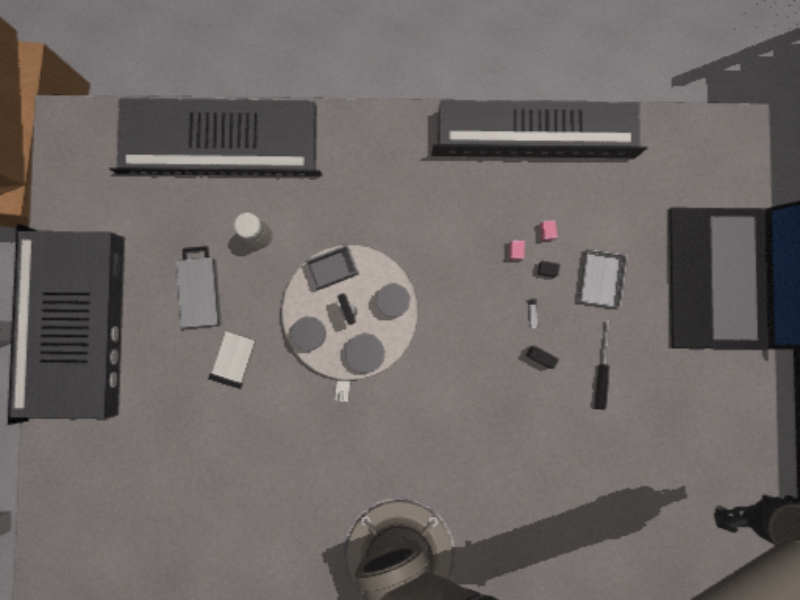

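View pics/scene0b.png

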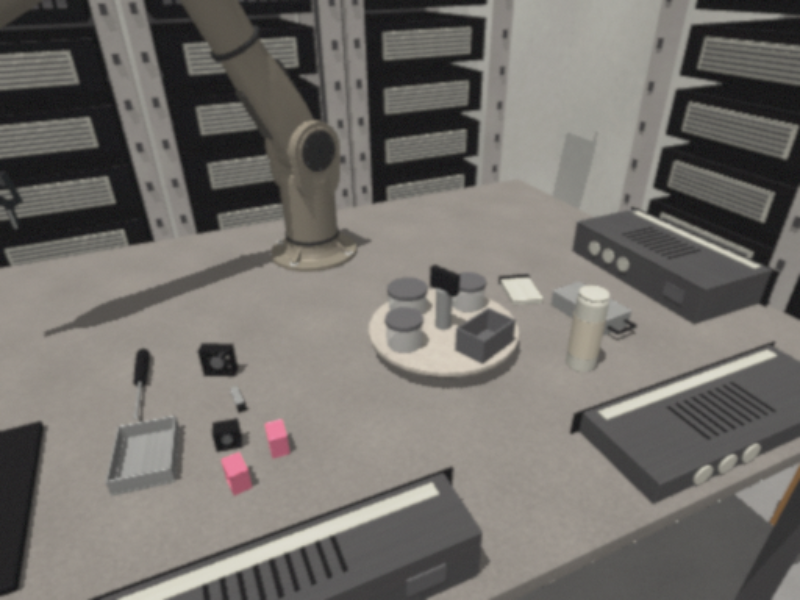

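Top view (display px): carousel hub at (347,309), open bin at (331,268), pointer at (342,391). Fan candidates: black small (548,270), black larger (542,357), pink (516,250) and (549,230). By the description it is the small black one at (548,270). A close crop will come from the wrist camera.

```bash
cat > h.py <<'E'
from workcell import *
import cv2,numpy as np
from scipy.spatial.transform import Rotation as Ro
def cam(n,s=None):
    c=camera_params(n); f=192/np.tan(np.radians(c["fov_y"]/2))
    if n=="wrist":
        s=s or observe(); Rt=Ro.from_quat(s["ee_rot"]).as_matrix(); T=c["T_tool_cam"]
        Rc=Rt@T[:3,:3]; o=Rt@T[:3,3]+np.array(s["tool_pos"])
    else: Rc=c["R"].T; o=-Rc@c["t"]
    return f,c["cx"],c["cy"],Rc,o
def cast(C,px,z):
    f,cx,cy,R,o=C; px=np.atleast_2d(px).astype(float)
    d=np.c_[(px[:,0]-cx)/f,(px[:,1]-cy)/f,np.ones(len(px))]@R.T
    return o+d*((z-o[2])/d[:,2])[:,None]
def cloud(C,d):
    f,cx,cy,R,o=C; v,u=np.mgrid[:384,:512]
    return (np.stack([(u-cx)/f*d,(v-cy)/f*d,d],-1))@R.T+o
def snap(n,tag):
    s=observe();p,d=capture(n);C=cam(n,s)
    cv2.imwrite(f"pics/{tag}.png",p[...,::-1]);np.savez(f"pics/{tag}.npz",p=p,d=d,P=cloud(C,d));return p,d,C,s
def togo(s,target,yaw=None):
    R=Ro.from_quat(s["ee_rot"]).as_matrix()
    print("tool xyz units",np.round(R.T@(np.array(target)-s["tool_pos"])/.12,3), "xaxis yaw deg",np.degrees(np.arctan2(R[1,0],R[0,0])).round(2),"yaxis",np.degrees(np.arctan2(R[1,1],R[0,1])).round(2),"zax",R[:,2].round(3))
E
python3 - <<'E'
from h import *
p=cv2.imread("pics/top0.png")[...,::-1];d=np.load("pics/top0.npy");C=cam("top");P=cloud(C,d)
k=.64
for n,u,z in [("fan",(548,270),.04),("big",(542,357),.06),("pinkA",(516,250),.04),("pinkB",(549,230),.04),("module",(533,313),.012),("hub",(347,309),.17),("bin",(331,268),.05),("pointer",(342,391),.02)]:
    q=np.array(u)*k; print(n,q.round(),cast(C,q,z).round(3),P[int(q[1]),int(q[0])].round(3))
# fan mask
def rect(u,z0,z1,dark,r=14):
    q=(np.array(u)*k).astype(int); m=np.zeros(d.shape,np.uint8);sl=np.s_[q[1]-r:q[1]+r,q[0]-r:q[0]+r]
    m[sl]=((P[sl][...,2]>z0)&(P[sl][...,2]<z1)&((p[sl].max(-1)<70)|(not dark)));v,w=np.nonzero(m);W=P[v,w][:,:2]
    print(u,len(v),cv2.minAreaRect((W*1000).astype(np.float32)))
rect((548,270),.03,.05,1);rect((542,357),.045,.07,1);rect((347,309),.15,.18,1)
m=(P[...,2]>.04)&(P[...,2]<.05)&(np.hypot(P[...,0]-.62,P[...,1]-.15)<.3)
W=P[m][:,:2];print("disc",cv2.minEnclosingCircle((W*1000).astype(np.float32)))
togo(observe(),[0,0,0])
E
```

```text
fan [351. 173.] [[ 0.63  -0.326  0.04 ]] [ 0.633 -0.324  0.036]
big [347. 228.] [[ 0.437 -0.308  0.06 ]] [ 0.438 -0.307  0.051]
pinkA [330. 160.] [[ 0.674 -0.255  0.04 ]] [ 0.674 -0.254  0.042]
pinkB [351. 147.] [[ 0.72  -0.329  0.04 ]] [ 0.72  -0.327  0.042]
module [341. 200.] [[ 0.535 -0.297  0.012]] [ 0.536 -0.298  0.007]
hub [222. 198.] [[0.532 0.111 0.17 ]] [0.534 0.111 0.173]
bin [212. 172.] [[0.628 0.155 0.05 ]] [0.63  0.158 0.05 ]
pointer [219. 250.] [[0.357 0.129 0.02 ]] [0.358 0.131 0.029]
(548, 270) 84 ((634.49365234375, -328.5190734863281), (38.6646842956543, 25.77777099609375), 77.86941528320312)
(542, 357) 122 ((437.3191223144531, -312.06689453125), (58.183685302734375, 23.138565063476562), 62.53428268432617)
(347, 309) 91 ((532.6139526367188, 113.47567749023438), (62.087284088134766, 15.253839492797852), 21.707477569580078)
disc ((639.4959106445312, 182.1079864501953), 275.2167663574219)
tool xyz units [ 0.    -5.619  1.929] xaxis yaw deg 13.57 yaxis -76.43 zax [-0.     0.001 -1.   ]
```

Emit:
{"op": "jog_arm", "data": {"motion": [[0.2,-0.08,0,0],[0.4,-0.16,0,0],[0.6,-0.24,0,0],[0.8,-0.32,0,0],[1.0,-0.38,0,0]], "hand": -0.32}}

```text
t: 0.65
tool_pos: [0.265, -0.5827, 0.231]
ee_rot: [0.993, 0.118, -0.0, -0.0]
contact_force: [-0.2, 0.5, -0.2]
opening: 0.0568
grasp_force: 0.0
```

Emit:
{"op": "jog_arm", "data": {"motion": [[0.2,-0.08,0,0],[0.4,-0.16,0,0],[0.6,-0.24,0,0],[0.8,-0.32,0,0],[1.0,-0.38,0,0]]}}

```text
t: 1.15
tool_pos: [0.3709, -0.5102, 0.2311]
ee_rot: [0.993, 0.118, -0.0, -0.0]
contact_force: [0.2, 0.1, -0.2]
opening: 0.0569
grasp_force: 0.0
```

Emit:
{"op": "jog_arm", "data": {"motion": [[0.2,-0.08,0,0],[0.4,-0.16,0,0],[0.6,-0.24,0,0],[0.8,-0.32,0,0],[1.0,-0.38,0,0]]}}

```text
t: 1.65
tool_pos: [0.4769, -0.4377, 0.231]
ee_rot: [0.993, 0.118, -0.0, -0.0]
contact_force: [0.4, -0.9, -0.0]
opening: 0.056
grasp_force: 0.0
```

Emit:
{"op": "jog_arm", "data": {"motion": [[0.2,-0.08,0,0],[0.4,-0.16,0,0],[0.6,-0.24,0,0],[0.8,-0.32,0,0],[1.0,-0.38,0,0]]}}

```text
t: 2.15
tool_pos: [0.5828, -0.3652, 0.231]
ee_rot: [0.993, 0.118, -0.0, -0.0]
contact_force: [0.3, -0.6, -0.4]
opening: 0.0562
grasp_force: 0.0
```

Emit:
{"op": "jog_arm", "data": {"motion": [[0.1,-0.05,0.05,0.02],[0.25,-0.1,0.15,0.04],[0.4,-0.15,0.25,0.06],[0.5,-0.2,0.3,0.071],[0.5,-0.2,0.3,0.071]]}}

```text
t: 2.65
tool_pos: [0.6359, -0.3257, 0.1934]
ee_rot: [0.995, -0.103, -0.001, -0.001]
contact_force: [1.4, 0.1, 0.4]
opening: 0.0566
grasp_force: 0.0
```

```bash
python3 - <<'E'
from h import *
p,d,C,s=snap("wrist","w1");print(s["t"],np.round(s["tool_pos"],4),s["opening"],np.round(s["joints"],2));togo(s,[.634,-.3285,.2])
cv2.imwrite("pics/w1b.png",cv2.resize(cv2.imread("pics/w1.png"),(800,600)))
P=cloud(C,d)
m=(p.max(-1)<75)&(P[...,2]>.033)&(P[...,2]<.047)&(np.hypot(P[...,0]-.634,P[...,1]+.3285)<.04)
print(m.sum(),cv2.minAreaRect((P[m][:,:2]*1000).astype(np.float32)),P[m][:,2].mean())
m=(p[...,0]>p[...,1]*1.4)&(P[...,2]>.03)
n,l=cv2.connectedComponents(m.astype(np.uint8))
for i in range(1,n):
    if (l==i).sum()>150: print("pink",cv2.minAreaRect((P[l==i][:,:2]*1000).astype(np.float32)))
E
```

```text
2.65 [ 0.6359 -0.3257  0.1934] 0.05657220906392076 [ 0.4   0.58 -0.02  1.48  0.01  1.09 -1.4 ]
tool xyz units [-0.011  0.026 -0.055] xaxis yaw deg -11.8 yaxis -101.8 zax [-0.002  0.002 -1.   ]
1235 ((635.6185913085938, -329.1839599609375), (39.869041442871094, 28.205909729003906), 79.40821075439453) 0.04084334216586863
pink ((722.9808349609375, -329.28515625), (38.94879150390625, 27.950326919555664), 7.125450611114502)
pink ((682.224365234375, -292.6798400878906), (43.7755241394043, 103.46713256835938), 7.611251354217529)
```

View pics/w1b.png

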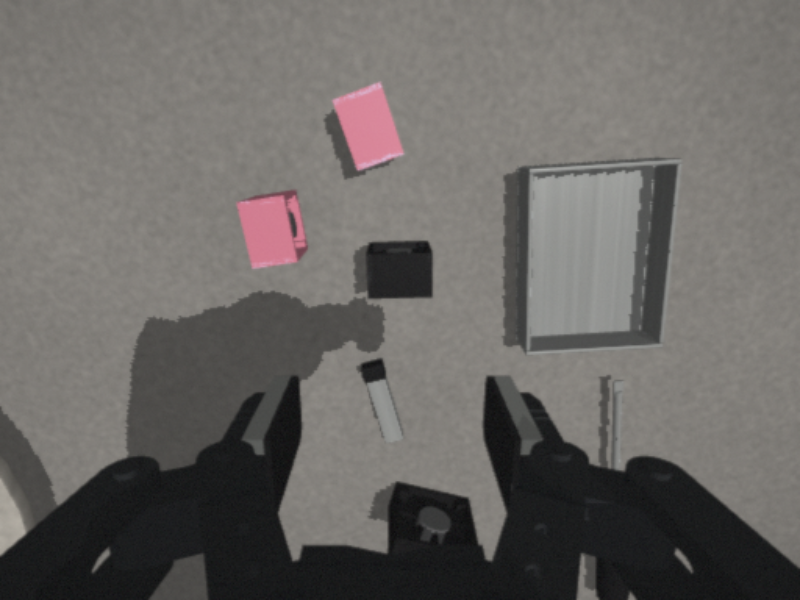

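Wrist view: the small black fan is at display (400,270), gripped along its width axis; the pinks are at (368,127) and (270,230), and the big fan is at (432,515). The measured size of 40×28 mm confirms the choice.

Emit:
{"op": "jog_arm", "data": {"motion": [[0,0.03,0.2,-0.003],[0.003,0.03,0.4,-0.003],[0.003,0.03,0.6,-0.003],[0.003,0.03,0.8,-0.003],[0.003,0.03,1.0,-0.003]]}}

```text
t: 3.2
tool_pos: [0.6336, -0.3343, 0.0752]
ee_rot: [0.995, -0.095, 0.0, 0.001]
contact_force: [-0.3, 0.6, -1.1]
opening: 0.0566
grasp_force: 0.0
```

Emit:
{"op": "jog_arm", "data": {"motion": [[0,0,0.15,0],[0,0,0.3,0],[0,0,0.42,0],[0,0,0.5,0],[0,0,0.535,0]]}}

```text
t: 3.7
tool_pos: [0.6342, -0.3324, 0.0101]
ee_rot: [0.995, -0.095, -0.0, -0.0]
contact_force: [0.3, -0.4, -0.3]
opening: 0.0561
grasp_force: 0.0
```

Emit:
{"op": "jog_arm", "data": {"motion": [[0,0,0,0],[0,0,0,0],[0,0,0,0],[0,0,0,0],[0,0,0,0]], "hand": 1, "newtons": 30}}

```text
t: 4.2
tool_pos: [0.6346, -0.3326, 0.0115]
ee_rot: [0.995, -0.095, 0.0, 0.0]
contact_force: [0.3, -0.0, 0.4]
opening: 0.0392
grasp_force: 30.3
```

Emit:
{"op": "jog_arm", "data": {"motion": [[0,0,-0.1,0],[0,0,-0.3,0],[0,0,-0.5,0],[0,0,-0.75,0],[0,0,-1.0,0]]}}

```text
t: 4.7
tool_pos: [0.6344, -0.3325, 0.1331]
ee_rot: [0.995, -0.095, 0.0, 0.0]
contact_force: [-0.9, 0.5, -0.2]
opening: 0.0398
grasp_force: 30.3
```

Emit:
{"op": "jog_arm", "data": {"motion": [[0,-0.2,-0.2,0],[0,-0.4,-0.4,0],[-0.05,-0.6,-0.6,0],[-0.1,-0.8,-0.8,0],[-0.2,-1.0,-0.93,0]]}}

```text
t: 5.2
tool_pos: [0.6346, -0.2092, 0.2459]
ee_rot: [0.995, -0.095, 0.002, 0.0]
contact_force: [0.5, 0.4, -0.3]
opening: 0.0393
grasp_force: 30.3
```

Emit:
{"op": "jog_arm", "data": {"motion": [[-0.05,-0.2,0,0],[-0.1,-0.4,0,0],[-0.15,-0.6,0,0],[-0.2,-0.8,0,0],[-0.2,-1.0,0,0]]}}

```text
t: 5.7
tool_pos: [0.6322, -0.0868, 0.244]
ee_rot: [0.995, -0.095, 0.0, 0.0]
contact_force: [0.9, 0.6, -1.0]
opening: 0.0392
grasp_force: 30.3
```

Emit:
{"op": "jog_arm", "data": {"motion": [[-0.05,-0.2,0,0],[-0.1,-0.4,0,0],[-0.15,-0.6,0,0],[-0.2,-0.8,0,0],[-0.2,-1.0,0,0]]}}

```text
t: 6.2
tool_pos: [0.6314, 0.0357, 0.2439]
ee_rot: [0.995, -0.095, 0.0, -0.0]
contact_force: [0.1, 0.7, -0.3]
opening: 0.0395
grasp_force: 30.3
```

Emit:
{"op": "jog_arm", "data": {"motion": [[-0.05,-0.2,0,-0.02],[-0.1,-0.4,0,-0.04],[-0.15,-0.6,0,-0.06],[-0.2,-0.8,0,-0.08],[-0.22,-0.96,0,-0.092]]}}

```text
t: 6.7
tool_pos: [0.6273, 0.1546, 0.2439]
ee_rot: [0.981, 0.195, 0.0, -0.0]
contact_force: [0.0, -0.1, -0.3]
opening: 0.0397
grasp_force: 30.3
```

```bash
python3 - <<'E'
from h import *
p,d,C,s=snap("wrist","w2");print(s["t"],np.round(s["tool_pos"],4),s["opening"],s["grasp_force"],np.round(s["joints"],2));togo(s,[.628,.152,.2])
cv2.imwrite("pics/w2b.png",cv2.resize(cv2.imread("pics/w2.png"),(800,600)))
P=cloud(C,d)
m=(P[...,2]>.088)&(P[...,2]<.1);c=P[m]
# rim: component near expected bin
mm=m&(np.hypot(P[...,0]-.628,P[...,1]-.152)<.075)
print(mm.sum(),cv2.minAreaRect((P[mm][:,:2]*1000).astype(np.float32)))
m=(P[...,2]>.044)&(P[...,2]<.055)&(np.hypot(P[...,0]-.628,P[...,1]-.152)<.05)
print("floor",m.sum(),cv2.minAreaRect((P[m][:,:2]*1000).astype(np.float32)))
m=(P[...,2]>.155)&(P[...,2]<.18)&(p.max(-1)<80)&(np.hypot(P[...,0]-.533,P[...,1]-.113)<.05)
print("bar",m.sum(),cv2.minAreaRect((P[m][:,:2]*1000).astype(np.float32)) if m.sum() else '')
E
```

```text
6.7 [0.6273 0.1546 0.2439] 0.03974352554548078 30.28296411037445 [-0.14  0.43 -0.27  1.6   0.12  1.12 -1.62]
tool xyz units [-0.004  0.022  0.366] xaxis yaw deg 22.54 yaxis -67.46 zax [ 0.001  0.001 -1.   ]
1890 ((629.005615234375, 152.9707794189453), (64.62828063964844, 98.24177551269531), 21.77583122253418)
floor 4655 ((627.055908203125, 152.27630615234375), (97.91152954101562, 90.38378143310547), 21.80691146850586)
bar 689 ((522.6017456054688, 110.00965881347656), (37.95756912231445, 15.129623413085938), 22.701475143432617)
```

View pics/w2b.png

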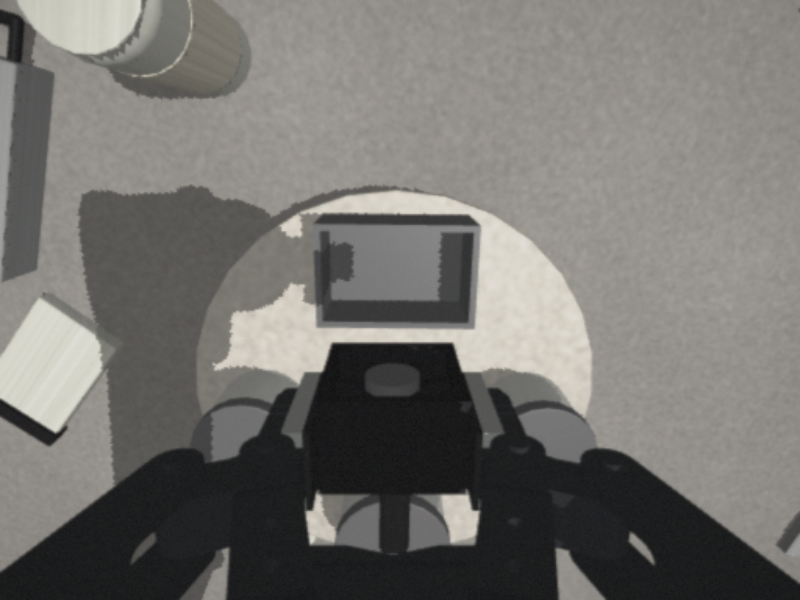

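Wrist view: the bin is at display (398,270), empty and aligned with the gripper. The fan is held level at (395,415), and the bar is below it.

Emit:
{"op": "jog_arm", "data": {"motion": [[0.008,0.018,0.1,0.002],[0.008,0.018,0.3,0.002],[0.008,0.018,0.5,0.002],[0.008,0.018,0.7,0.002],[0.008,0.018,0.9,0.002]]}}

```text
t: 7.25
tool_pos: [0.6296, 0.1484, 0.1334]
ee_rot: [0.983, 0.184, -0.0, 0.001]
contact_force: [0.1, -0.8, -0.0]
opening: 0.0392
grasp_force: 30.3
```

Emit:
{"op": "jog_arm", "data": {"motion": [[0,0,0.15,0],[0,0,0.3,0],[0,0,0.42,0],[0,0,0.52,0],[0,0,0.59,0]]}}

```text
t: 7.75
tool_pos: [0.6294, 0.1502, 0.0629]
ee_rot: [0.983, 0.186, -0.0, 0.0]
contact_force: [-0.2, 0.3, -0.1]
opening: 0.0394
grasp_force: 30.3
```

Emit:
{"op": "jog_arm", "data": {"motion": [[0,0,0.005,0],[0,0,0.01,0],[0,0,0.015,0],[0,0,0.02,0],[0,0,0.02,0]]}}

```text
t: 8.25
tool_pos: [0.6298, 0.1512, 0.0619]
ee_rot: [0.982, 0.186, 0.0, -0.0]
contact_force: [-0.2, 0.4, -0.9]
opening: 0.0397
grasp_force: 30.3
```

Emit:
{"op": "jog_arm", "data": {"motion": [[0,0,0.004,0],[0,0,0.008,0],[0,0,0.012,0],[0,0,0.012,0],[0,0,0.012,0]]}}

```text
t: 8.75
tool_pos: [0.6296, 0.1511, 0.0602]
ee_rot: [0.982, 0.186, 0.0, 0.0]
contact_force: [-0.5, -0.1, 1.8]
opening: 0.0396
grasp_force: 30.4
```

Emit:
{"op": "jog_arm", "data": {"motion": [[0,0,0,0],[0,0,0,0],[0,0,0,0],[0,0,0,0],[0,0,0,0]], "hand": -0.24}}

```text
t: 9.25
tool_pos: [0.6295, 0.1511, 0.06]
ee_rot: [0.982, 0.186, -0.0, 0.0]
contact_force: [-0.4, 0.1, -0.4]
opening: 0.0531
grasp_force: 0.0
```

Emit:
{"op": "jog_arm", "data": {"motion": [[0,0,-0.1,0],[0,0,-0.3,0],[0,0,-0.5,0],[0,0,-0.75,0],[0,0,-1.0,0]]}}

```text
t: 9.75
tool_pos: [0.6295, 0.1512, 0.1821]
ee_rot: [0.982, 0.186, 0.0, -0.0]
contact_force: [0.1, -0.8, 0.4]
opening: 0.053
grasp_force: 0.0
```

Emit:
{"op": "jog_arm", "data": {"motion": [[0,0,-0.2,0],[0,0,-0.4,0],[0,0,-0.5,0],[0,0,-0.5,0],[0,0,-0.5,0]]}}

```text
t: 10.25
tool_pos: [0.6291, 0.1509, 0.2394]
ee_rot: [0.982, 0.186, -0.0, 0.0]
contact_force: [-0.0, 0.3, 0.0]
opening: 0.0531
grasp_force: 0.0
```

```bash
python3 - <<'E'
from h import *
p,d,C,s=snap("wrist","w3");print(s["t"],np.round(s["tool_pos"],4),s["opening"],s["grasp_force"])
cv2.imwrite("pics/w3b.png",cv2.resize(cv2.imread("pics/w3.png"),(800,600)))
P=cloud(C,d)
m=(P[...,2]>.08)&(P[...,2]<.102)&(np.hypot(P[...,0]-.628,P[...,1]-.152)<.075)
print(m.sum(),cv2.minAreaRect((P[m][:,:2]*1000).astype(np.float32)))
m=m&(np.hypot(P[...,0]-.629,P[...,1]-.152)<.024)
print("fan",m.sum(),cv2.minAreaRect((P[m][:,:2]*1000).astype(np.float32)),np.percentile(P[m][:,2],[5,50,95]))
t,dt,Ct,_=snap("top","t3");P=cloud(Ct,dt)
m=(P[...,2]>.155)&(P[...,2]<.18)&(t.max(-1)<80)&(np.hypot(P[...,0]-.533,P[...,1]-.113)<.05)
print("bar",m.sum(),cv2.minAreaRect((P[m][:,:2]*1000).astype(np.float32)) if m.sum() else '')
togo(s,[.5328,.1135,.13])
# pointer, top view: things off the disc 10-45mm high, radius .15-.21
r=np.hypot(P[...,0]-.5333,P[...,1]-.114);a=np.degrees(np.arctan2(P[...,1]-.114,P[...,0]-.5333))%360
m=(r>.165)&(r<.205)&(P[...,2]>.006)&(P[...,2]<.05)&(abs(a-174)<14)&(t.min(-1)>120)
print("pointer",m.sum(),P[m].mean(0),a[m].mean(),cv2.minAreaRect((P[m][:,:2]*1000).astype(np.float32)))
E
```

```text
10.25 [0.6291 0.1509 0.2394] 0.053096037934885584 0.0
3705 ((628.8656005859375, 152.92181396484375), (64.7962875366211, 98.23688507080078), 21.90497398376465)
fan 1225 ((630.3334350585938, 151.86990356445312), (27.974647521972656, 39.28068923950195), 22.086021423339844) [0.08874162 0.08993885 0.09116053]
bar 0 
tool xyz units [-0.86  -0.004  0.912] xaxis yaw deg 21.48 yaxis -68.52 zax [-0.001 -0.    -1.   ]
pointer 10 [0.34591333 0.14024121 0.01551515] 171.98998502660487 ((346.290283203125, 142.9279022216797), (26.045726776123047, 12.379505157470703), 27.455175399780273)
```

View pics/w3b.png

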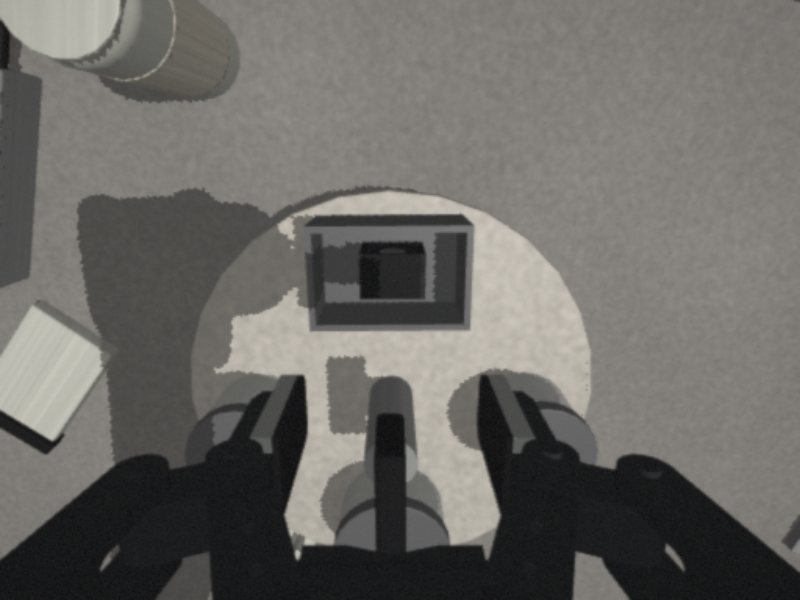

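The fan stands in the bin at display (392,272) with its top at 90 mm, and it is released. Next is the hub bar.

Emit:
{"op": "jog_arm", "data": {"motion": [[-0.2,0,0,-0.001],[-0.4,0,0,-0.001],[-0.6,-0.007,0,-0.001],[-0.77,-0.007,0,-0.001],[-0.851,-0.007,0,-0.001]]}}

```text
t: 10.85
tool_pos: [0.5322, 0.1136, 0.2389]
ee_rot: [0.982, 0.189, -0.001, 0.0]
contact_force: [0.1, 0.2, 1.7]
opening: 0.0529
grasp_force: 0.0
```

Emit:
{"op": "jog_arm", "data": {"motion": [[0,0,0.1,0],[0,0,0.3,0],[0,0,0.55,0],[0,0,0.8,0],[0,0,0.9,0]]}}

```text
t: 11.35
tool_pos: [0.5328, 0.1144, 0.1282]
ee_rot: [0.982, 0.19, -0.003, -0.0]
contact_force: [-0.4, 0.9, 0.9]
opening: 0.053
grasp_force: 0.0
```

Emit:
{"op": "jog_arm", "data": {"motion": [[0,0,0,0],[0,0,0,0],[0,0,0,0],[0,0,0,0],[0,0,0,0]]}}

```text
t: 11.85
tool_pos: [0.5348, 0.1146, 0.133]
ee_rot: [0.982, 0.189, 0.001, -0.0]
contact_force: [0.4, -0.4, -0.1]
opening: 0.0531
grasp_force: 0.0
```

Emit:
{"op": "jog_arm", "data": {"motion": [[0,0,0,0],[0,0,0,0],[0,0,0,0],[0,0,0,0],[0,0,0,0]], "hand": 1, "newtons": 50}}

```text
t: 12.35
tool_pos: [0.5342, 0.1146, 0.1323]
ee_rot: [0.982, 0.19, 0.0, -0.0]
contact_force: [-2.1, 0.5, 3.9]
opening: 0.0156
grasp_force: 50.1
```

Gripped. Now turning.

Emit:
{"op": "jog_arm", "data": {"motion": [[0,0,0,-0.01],[0,0,0,-0.025],[0,0,0,-0.042],[0,0,0,-0.06],[0,0,0,-0.08]]}}

```text
t: 12.85
tool_pos: [0.534, 0.1149, 0.1324]
ee_rot: [0.903, 0.43, 0.0, -0.0]
contact_force: [-3.3, 0.5, 4.1]
opening: 0.0155
grasp_force: 50.3
```

Emit:
{"op": "jog_arm", "data": {"motion": [[0,0,0,-0.02],[0,0,0,-0.04],[0,0,0,-0.06],[0,0,0,-0.08],[0,0,0,-0.1]]}}

```text
t: 13.35
tool_pos: [0.5337, 0.115, 0.1324]
ee_rot: [0.726, 0.688, -0.0, -0.0]
contact_force: [-3.8, 1.2, 5.0]
opening: 0.0152
grasp_force: 50.5
```

Emit:
{"op": "jog_arm", "data": {"motion": [[0,0,0,-0.02],[0,0,0,-0.04],[0,0,0,-0.06],[0,0,0,-0.08],[0,0,0,-0.1]]}}

```text
t: 13.85
tool_pos: [0.5334, 0.1149, 0.1323]
ee_rot: [0.478, 0.879, -0.0, -0.0]
contact_force: [-4.4, 1.5, 6.7]
opening: 0.0156
grasp_force: 50.7
```

Emit:
{"op": "jog_arm", "data": {"motion": [[0,0,0,-0.02],[0,0,0,-0.04],[0,0,0,-0.06],[0,0,0,-0.075],[0,0,0,-0.08]]}}

```text
t: 14.35
tool_pos: [0.5332, 0.1147, 0.1323]
ee_rot: [0.245, 0.97, -0.0, -0.001]
contact_force: [-5.3, -0.6, 7.6]
opening: 0.0155
grasp_force: 50.9
```

Emit:
{"op": "jog_arm", "data": {"motion": [[0,0,0,0],[0,0,0,0],[0,0,0,0],[0,0,0,0],[0,0,0,0]]}}

```text
t: 14.85
tool_pos: [0.5332, 0.1147, 0.1323]
ee_rot: [0.246, 0.969, -0.0, -0.001]
contact_force: [-5.7, -1.2, 8.3]
opening: 0.0153
grasp_force: 50.9
```

```bash
python3 - <<'E'
from h import *
p,d,C,s=snap("wrist","w4");print(s["t"],np.round(s["tool_pos"],4),s["opening"],s["grasp_force"],np.round(s["joints"],2));togo(s,[.534,.1146,.132])
cv2.imwrite("pics/w4b.png",cv2.resize(cv2.imread("pics/w4.png"),(800,600)))
E
```

```text
14.85 [0.5332 0.1147 0.1323] 0.015292029876466329 50.85306465625763 [ 0.28  0.5  -0.78  1.92  0.44  0.9   0.36]
tool xyz units [-0.006  0.002  0.003] xaxis yaw deg 151.47 yaxis 61.47 zax [-0.002 -0.001 -1.   ]
```

View pics/w4b.png

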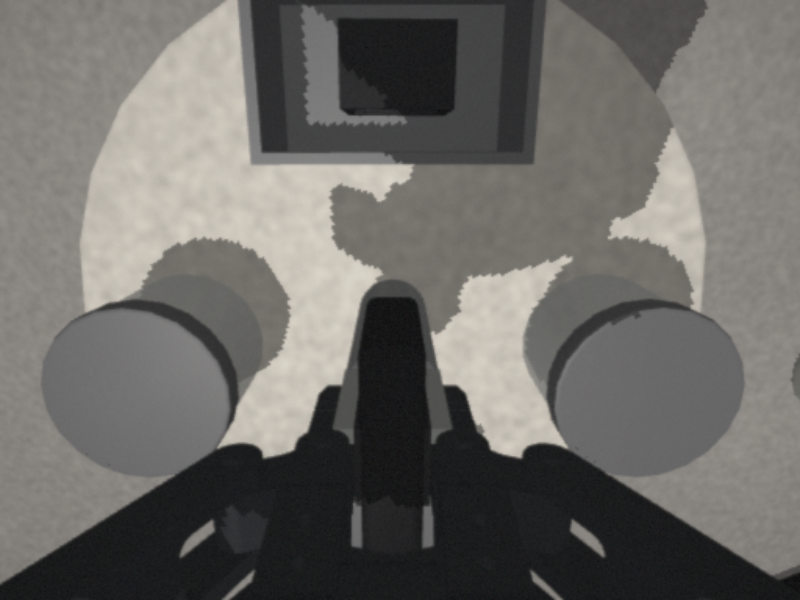

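Wrist view: the fan is still upright in the bin (400,70), and the bar is gripped. The pointer is out of view, so I'll measure it from the unobstructed first top image.

```bash
python3 - <<'E'
from h import *
p=cv2.imread("pics/top0.png");d=np.load("pics/top0.npy");C=cam("top");P=cloud(C,d)
x0,y0=170,145
cv2.imwrite("pics/crop.png",cv2.resize(p[y0:y0+120,x0:x0+110],None,fx=5,fy=5,interpolation=cv2.INTER_CUBIC))
sl=np.s_[240:262,208:230]
for r in range(240,260): print(r,p[r,210:228,1].tolist(),(P[r,210:228,2]*1000).astype(int).tolist())
E
```

```text
240 [149, 161, 159, 163, 160, 161, 164, 167, 164, 164, 164, 164, 164, 164, 166, 166, 164, 163] [43, 41, 40, 44, 45, 38, 47, 43, 44, 39, 1744, 39, 48, 43, 41, 47, 44, 40]
241 [84, 97, 110, 136, 148, 157, 164, 166, 169, 169, 163, 163, 164, 164, 162, 165, 169, 165] [-9, -1, 44, 37, 41, 35, 39, 40, 33, 37, 46, 43, 41, 51, 46, 43, 42, 41]
242 [104, 69, 70, 76, 81, 95, 118, 122, 134, 149, 157, 154, 149, 147, 144, 145, 145, 134] [5, -2, -4, -2, 5, -1, 16, 41, 43, 44, 42, 45, 47, 48, 44, 41, 44, 41]
243 [115, 111, 112, 111, 105, 84, 109, 108, 115, 114, 117, 116, 114, 105, 79, 77, 79, 74] [1, 0, -8, -1, 0, -1, 9, 11, 10, 7, 7, 9, 6, 6, 0, 0, -2, 8]
244 [114, 114, 119, 119, 112, 130, 188, 187, 187, 187, 188, 191, 189, 172, 114, 112, 115, 110] [0, -3, -12, -4, -3, 0, 9, 8, 13, 12, 7, 9, 7, 4, -5, 1, 0, 0]
245 [113, 113, 118, 118, 112, 137, 189, 191, 195, 192, 193, 196, 195, 175, 99, 116, 116, 119] [0, 1, 0, -2, 0, 7, 8, 9, 8, 4, 16, 7, 8, 6, -3, -1, 1744, 4]
246 [113, 113, 115, 114, 124, 158, 192, 190, 193, 195, 196, 195, 196, 179, 108, 117, 115, 117] [-1, -3, -2, -2, 4, 3, 6, 13, 5, 5, 7, 4, 6
[... 1391 characters left out ...]
, -6, 14, 5, 12, 33, 25, 1, 16, 5, 8, -5, 0, -4, 1744, 0]
256 [111, 114, 114, 111, 116, 144, 108, 151, 174, 170, 191, 192, 179, 110, 112, 113, 115, 115] [-5, -4, 5, -1, 1, 11, 19, 31, 33, 10, 7, 11, 14, 1744, -5, -6, 5, 2]
257 [110, 112, 112, 113, 113, 120, 112, 117, 120, 116, 105, 122, 131, 114, 111, 114, 109, 112] [1, -2, 0, -7, 0, 3, -6, 1, -3, -5, -5, 2, -3, -3, -7, -2, -9, 0]
258 [116, 114, 116, 111, 117, 114, 114, 111, 112, 110, 109, 110, 113, 117, 111, 114, 115, 111] [1, -6, 2, -8, 6, 3, -2, -1, -1, -1, -7, 3, 5, -2, -2, 1, 4, 4]
259 [112, 113, 113, 114, 114, 111, 112, 109, 111, 112, 112, 113, 113, 115, 113, 111, 113, 114] [1, 3, 0, 0, -2, -6, 0, -4, -6, 1, -4, 0, -7, -5, 0, 5, 1, -1]
```

View pics/crop.png

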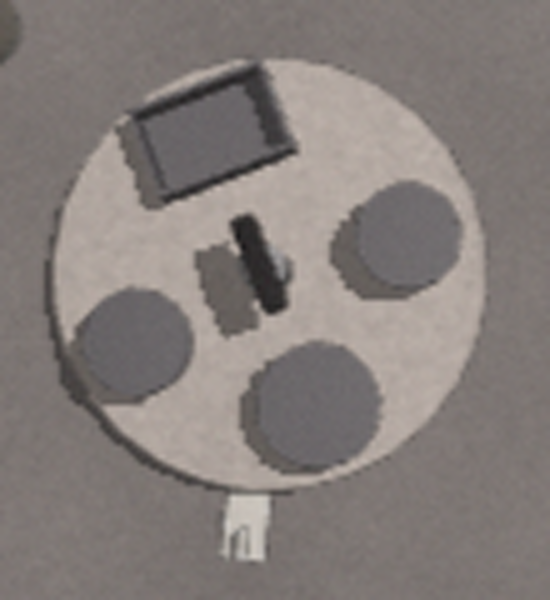

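```bash
python3 - <<'E'
from h import *
p=cv2.imread("pics/top0.png");g=p[...,1].astype(float);C=cam("top")
mid=[]
for r in range(244,256):
    L=next(c for c in range(212,220) if g[r,c]<153<=g[r,c+1]); L+=(153-g[r,L])/(g[r,L+1]-g[r,L])
    R=next(c for c in range(228,218,-1) if g[r,c]<153<=g[r,c-1]); R-=(153-g[r,R])/(g[r,R-1]-g[r,R])
    mid.append([(L+R)/2,r])
M=cast(C,mid,.010)[:,:2]
# disc outline: bright blob, minus tongue, lower/right edges -> circle fit
X=cast(C,np.argwhere(np.ones(g.shape))[:,::-1],.045)
m=((g>135)).astype(np.uint8); m[243:258,205:230]=0; m[:, :165]=0;m[:,280:]=0;m[:140]=0
n,l,st,_=cv2.connectedComponentsWithStats(m);i=1+st[1:,4].argmax();hull=cv2.convexHull(np.argwhere(l==i)[:,::-1].astype(np.int32))[:,0]
c=cast(C,hull,.045)[:,:2];from scipy.optimize import least_squares
f=least_squares(lambda q:np.hypot(*(c-q[:2]).T)-q[2],[.533,.114,.15],loss="soft_l1",f_scale=.002);print("disc",f.x)
ax=f.x[:2]
vx,vy,_,_=cv2.fitLine(M.astype(np.float32),cv2.DIST_L2,0,.01,.01).ravel();print("tongue line ang",np.degrees(np.arctan2(vy,vx)))
for a in(ax,np.array([.5326,.1135]),np.array([.5343,.1149])):
    v=M.mean(0)-a;print(M.mean(0),np.degrees(np.arctan2(v[1],v[0])),np.hypot(*v))
# bin orientation now relative to tool from w4: rim inner edge line
z=np.load("pics/w4.npz");P=z["P"];m=(P[...,2]>.088)&(P[...,2]<.1)
s=observe();w=P-np.array(s["tool_pos"]);R=Ro.from_quat(s["ee_rot"]).as_matrix();T=w@R
m&=(T[...,0]>.06)&(abs(T[...,1])<.06)
b=m&(T[...,0]<.078);q=T[b];print("inner wall",q.mean(0),np.degrees(np.polyfit(q[:,1],q[:,0],1)[0]),np.ptp(q[:,1]),q[:,1].min(),q[:,1].max())
togo(s,[0,0,0])
E
```

```text
disc [0.53378696 0.11341624 0.14782392]
tongue line ang -5.312126
[0.35916932 0.13018349] 174.51512371862907 0.1754208141392912
[0.35916932 0.13018349] 174.5052313241605 0.17423128232241097
[0.35916932 0.13018349] 175.01248580627814 0.17579630334549065
inner wall [0.07184389 0.00090717 0.03682354] 0.031746551676626766 0.0981972630588833 -0.04861752818878184 0.04957973487010146
tool xyz units [ 3.446 -2.96   1.11 ] xaxis yaw deg 151.47 yaxis 61.47 zax [-0.002 -0.001 -1.   ]
```

Emit:
{"op": "jog_arm", "data": {"motion": [[0,0,0,-0.012],[0,0,0,-0.028],[0,0,0,-0.044],[0,0,0,-0.058],[0,0,0,-0.064]]}}

```text
t: 15.4
tool_pos: [0.5331, 0.1145, 0.1323]
ee_rot: [0.047, 0.999, -0.0, -0.001]
contact_force: [-5.8, -1.8, 9.2]
opening: 0.0153
grasp_force: 51.1
```

Emit:
{"op": "jog_arm", "data": {"motion": [[0,0,0,0],[0,0,0,0],[0,0,0,0],[0,0,0,0],[0,0,0,0]]}}

```text
t: 15.9
tool_pos: [0.5332, 0.1145, 0.1323]
ee_rot: [0.048, 0.999, -0.001, -0.001]
contact_force: [-6.5, -0.7, 7.9]
opening: 0.0155
grasp_force: 51.0
```

```bash
python3 - <<'E'
from h import *
p,d,C,s=snap("wrist","w5");print(s["t"],s["opening"],s["grasp_force"],s["contact_force"]);togo(s,[.534,.1146,.132])
P=cloud(C,d);R=Ro.from_quat(s["ee_rot"]).as_matrix();T=(P-np.array(s["tool_pos"]))@R
q=T[(P[...,2]>.088)&(P[...,2]<.1)&(T[...,0]>.06)&(T[...,0]<.078)&(abs(T[...,1])<.06)]
print("inner wall",q.mean(0),np.degrees(np.polyfit(q[:,1],q[:,0],1)[0]))
t,dt,Ct,_=snap("top","t5")
a=cv2.resize(cv2.imread("pics/t5.png")[140:270,150:320],None,fx=4,fy=4,interpolation=cv2.INTER_CUBIC)
cv2.imwrite("pics/t5c.png",a)
E
```

```text
15.9 0.01550453749580567 50.99339783191681 [-6.48168957 -0.68903465  7.87818679]
tool xyz units [-0.007  0.002  0.003] xaxis yaw deg 174.5 yaxis 84.5 zax [-0.002 -0.001 -1.   ]
inner wall [0.07159122 0.00112407 0.03685446] 0.0722345151001505
```

View pics/t5c.png

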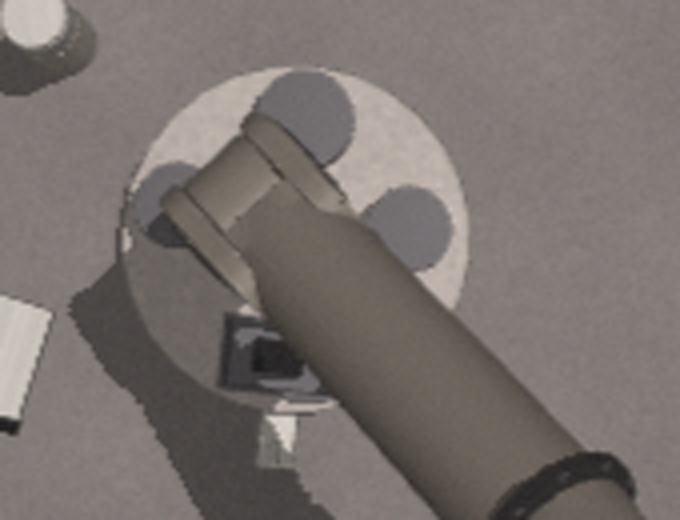

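The top view shows the bin, with the fan at (277,355), directly in front of the pointer at (278,440). The gripper is still holding the bar, and the bin's yaw of 174.5° matches the pointer's, so I'm handing in.

```bash
python3 -c "
from workcell import *
print(job_done())"
```

```text
the job is handed in; nothing more can be done
None
```

The small fan stands upright and released in the open bin, the carousel is turned so the bin faces the pointer (both measured at about 174.5°), and the gripper is still holding the hub bar; the job is handed in at about 16 s of the 72 s limit.

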